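# Repack a row of inspected housings in lot order

## Robot

A 6-joint arm with a two-finger parallel gripper is mounted at the origin on the work surface. World frame = base frame: x ahead of the robot, y to its left, z up, the work surface at z = 0. Lengths are in m, angles in degrees, forces in N, time in s.
With the tool pointing down it reaches from about 0.4 to 0.825 m from the base axis. Payload 7 kg.
Tool frame: the origin (TCP) lies at the very end of the fingers, on their centre line; the grasp point (between the pads) lies 19 mm behind it (ctrl.grip_depth is the distance from the TCP to the grasp point, in m); z points along the fingers, y is the line along which they close (so a half turn about z gives the same grasp; the last joint's range is limited). The gripper opens to 88 mm and grips with 3 to 60 N. Pads are 19 mm wide; open, the fingers measure 130 mm over their backs; the gripper's body (78 mm by 193 mm) begins 47 mm behind the grasp point.
Start: joints at [-54.425, 20.546, 0.682, 0, -70.136, -16.507], TCP at [0.22, -0.638, 0.227] pointing down, gripper open.
Joint ranges: [-176.03, 176.03], [-82.01, 121.73], [-58.28, 71.71], [-173.87, 95.51], [-174.79, -0.11], [-173.66, 173.66]. Speed limits (degrees/s): [136.94, 136.94, 172.46, 180, 180, 180].

## Interface

Orientations are given as [roll, pitch, yaw] about the fixed x, y, z axes, in that order (R = Rz(yaw) Ry(pitch) Rx(roll)).
In Python, from plant import get_obs, eyes, ctrl, spotter gives the robot as it stands.
- The arm moves only by the shell command python3 -m crank 'ROWS'. ROWS is JSON, one flat list of numbers, 7 for each row, row after row: the turn, a rotation vector about the tool's x, y, z in rad, then the shift along the tool's x, y, z in mm, then the opening, from 0 (shut) to 1 (fully open). A call has 1 to 5 rows; each row shifts and turns the commanded pose from where the row before left it, along the tool's axes as they then stand; what a row does not reach is not made up. A row lasts 1/8 s, in which the tool goes at most 62.5 mm and 10.7 degrees, less where a joint would pass 70% of its speed; a pose out of reach is approached as far as the arm can. A call is refused whole if a number of a shift passes 62.5 or a number of a turn 0.188, either way. A call with a gripper value outside its range is refused whole. The fingers move at their own pace and stop on an object; the grip force is fixed at half the most. Time passes only in rows, so rows that do not move let the fingers close. It gives the time, the measured TCP pose, the force, the opening and the grip force at its end, in the units of the state.
- get_obs(): the state, without advancing time (a new reading comes with each control period).
- eyes.snapshot(name): name is "side" or "top" or "wrist"; returns the picture (480x640x3 uint8, blue, green, red); there is no depth.
- eyes.camera_model(name): a dict with "fx", "fy", "cx", "cy" (pixels), "extrinsics" (4x4, takes a point from camera to world coordinates). Camera axes: x right, y down, z forward; pixel columns grow to the right and rows downward; lengths in m; the calibration is good to about 2 mm. A picture is of the moment at which its call begins: read the wrist's pose just before it. camera_model takes no time and is no camera call; for the wrist camera it gives the pose at the moment of the call.
- ctrl.close_job(): hands the job in; it is judged then, once.
Trained networks look in the newest picture that a camera, given by its name, has taken for a name from the list of things; names that differ only in an ending like _2 or _b are one class to them, and where a whole thing is asked for, a point or a joint stands for the part that bears it (a point fixed in the world has none). Each returns a list of dicts, best first, with "p" (0 to 1); they miss things now and then, are a little off and sometimes report something else, mostly with a low value. They report only what shows in the picture. A call takes as long as a camera call.
- spotter.outline_of(camera, target): "region" (480x640 bool, what is visible of it) and "rect" ([left, top, width, height] in pixels, round what is visible of it).
- spotter.place_of(camera, target): "location" ([column, row] in pixels: a listed point, or the origin of a listed thing).
The state is a dict: "clock": time; "joint_pos": joint angles; "qvel": joint speeds; "tau": joint torques, N m; "tool_pos": TCP position; "orientation": TCP orientation; "force": force on the tool from outside, world axes, zero at the start; "moment": the same for the moment, N m; "opening": finger opening in m; "gripper_force": force on a finger pad.
Only numpy, scipy, OpenCV 4.12 (cv2) and the standard library are available. Lean on these libraries where they do the work, as an engineer would, in place of code of your own. Each camera call takes 0.05 s, during which the arm holds its last target. There are 200 camera calls.

## Task

Move the four black housings from their coloured cradles on the grey rack into the four pockets of the brown packing tray, one to a pocket, keeping their order as counted from the green block on each: the housing next to the rack's green block goes into the pocket next to the tray's green block, and so on down the row. Keep the housings upright throughout, leave each standing flat on the floor of its pocket, and leave the tape roll and the gauge where they lie.

Things in the scene. Friction and masses are not known exactly. Their poses are not given: they have to be found in the camera images.
- housing_red: loose upright black moulded housing with a red insert in its top; 40 (its x) x 44 (its y) x 56 mm tall, about 90 g; origin at the centre of its underside, z up. Pinch it from above across its plain sides facing +-y (flat over the lower 50 mm). Starts in the cradle of its own colour, within 4 mm of centre and 0.1 rad of its yaw.
- housing_yellow: loose upright black moulded housing with a yellow insert in its top; 40 (its x) x 44 (its y) x 56 mm tall, about 90 g; origin at the centre of its underside, z up. Pinch it from above across its plain sides facing +-y (flat over the lower 50 mm). Starts in the cradle of its own colour, within 4 mm of centre and 0.1 rad of its yaw.
- housing_blue: loose upright black moulded housing with a blue insert in its top; 40 (its x) x 44 (its y) x 56 mm tall, about 90 g; origin at the centre of its underside, z up. Pinch it from above across its plain sides facing +-y (flat over the lower 50 mm). Starts in the cradle of its own colour, within 4 mm of centre and 0.1 rad of its yaw.
- housing_white: loose upright black moulded housing with a white insert in its top; 40 (its x) x 44 (its y) x 56 mm tall, about 90 g; origin at the centre of its underside, z up. Pinch it from above across its plain sides facing +-y (flat over the lower 50 mm). Starts in the cradle of its own colour, within 4 mm of centre and 0.1 rad of its yaw.
- cradle_red: fixed red cradle on the rack, 62 x 62 mm; origin at the centre of its underside, 12 mm above the bench, axes as the rack's; floor 6 mm, 4 mm thick rim 12 mm above its origin
- cradle_yellow: fixed yellow cradle on the rack, 62 x 62 mm; origin at the centre of its underside, 12 mm above the bench, axes as the rack's; floor 6 mm, 4 mm thick rim 12 mm above its origin
- cradle_blue: fixed blue cradle on the rack, 62 x 62 mm; origin at the centre of its underside, 12 mm above the bench, axes as the rack's; floor 6 mm, 4 mm thick rim 12 mm above its origin
- cradle_white: fixed white cradle on the rack, 62 x 62 mm; origin at the centre of its underside, 12 mm above the bench, axes as the rack's; floor 6 mm, 4 mm thick rim 12 mm above its origin
- rack: fixed grey rack, 330 (its x) x 80 mm, 12 mm high, origin at the centre of its underside on the bench. The four cradles stand on it in a row, in any order, at x = -99, -33, 33, 99 mm, y = 0. Its green block (22 x 60 mm, top 48 mm above the bench) is always at its -x end, at x = -150 mm: the first cradle is the one at x = -99 mm.
- tray: fixed brown tray, 330 (its x) x 80 mm, origin at the centre of its underside on the bench; pocket centres at x = -99, -33, 33, 99 mm, y = 0; floors 12 mm above origin, 60 x 60 mm inside, between ribs reaching 22 mm above origin (8 mm thick at the sides, 6 mm between pockets). A block stands on each end, one green, one grey, 22 x 60 mm, tops 48 mm above the bench.
- start_block: the green block on one end of the tray, at x = -150 or +150 mm of the tray frame (either end); origin at the centre of its underside. The tray's first pocket is the one next to it. A like block in grey stands at the other end.
- tape: bystander, loose on the bench between rack and tray: open roll of brown tape lying flat, 72 mm across, 24 mm high; leave it where it lies
- gauge: bystander, loose on the bench between rack and tray: aluminium bar with a steel plug at each end, 114 x 20 x 20 mm; leave it where it lies

How it is judged (in metres and radians):
At the end, for the whole second after the job is handed in: Each housing rests upright (0.12 rad) on its pocket floor (underside 8 to 17 mm above the tray's origin), within 14 mm of the tray's centre line and 16 mm of its distance (51, 117, 183, 249 mm) from the tray's green block, same number in the row as its cradle has from the rack's green block (angle between each of housing_red, housing_yellow, housing_blue, housing_white's own z axis and vertical below 0.12 rad and linear speed of each of housing_red, housing_yellow, housing_blue, housing_white below 0.02 m/s and angular speed of each of housing_red, housing_yellow, housing_blue, housing_white below 0.2 rad/s and z of housing_red in the frame of tray between 0.008 and 0.017 m and y of housing_red in the frame of tray between -0.014 and 0.014 m and ((x of cradle_red in the frame of rack between -0.132 and -0.066 m and horizontal distance between housing_red and start_block between 0.035 and 0.067 m) or (x of cradle_red in the frame of rack between -0.066 and 0 m and horizontal distance between housing_red and start_block between 0.101 and 0.133 m) or (x of cradle_red in the frame of rack between 0 and 0.066 m and horizontal distance between housing_red and start_block between 0.167 and 0.199 m) or (x of cradle_red in the frame of rack between 0.066 and 0.132 m and horizontal distance between housing_red and start_block between 0.233 and 0.265 m)) and z of housing_yellow in the frame of tray between 0.008 and 0.017 m and y of housing_yellow in the frame of tray between -0.014 and 0.014 m and ((x of cradle_yellow in the frame of rack between -0.132 and -0.066 m and horizontal distance between housing_yellow and start_block between 0.035 and 0.067 m) or (x of cradle_yellow in the frame of rack between -0.066 and 0 m and horizontal distance between housing_yellow and start_block between 0.101 and 0.133 m) or (x of cradle_yellow in the frame of rack between 0 and 0.066 m and horizontal distance between housing_yellow and start_block between 0.167 and 0.199 m) or (x of cradle_yellow in the frame of rack between 0.066 and 0.132 m and horizontal distance between housing_yellow and start_block between 0.233 and 0.265 m)) and z of housing_blue in the frame of tray between 0.008 and 0.017 m and y of housing_blue in the frame of tray between -0.014 and 0.014 m and ((x of cradle_blue in the frame of rack between -0.132 and -0.066 m and horizontal distance between housing_blue and start_block between 0.035 and 0.067 m) or (x of cradle_blue in the frame of rack between -0.066 and 0 m and horizontal distance between housing_blue and start_block between 0.101 and 0.133 m) or (x of cradle_blue in the frame of rack between 0 and 0.066 m and horizontal distance between housing_blue and start_block between 0.167 and 0.199 m) or (x of cradle_blue in the frame of rack between 0.066 and 0.132 m and horizontal distance between housing_blue and start_block between 0.233 and 0.265 m)) and z of housing_white in the frame of tray between 0.008 and 0.017 m and y of housing_white in the frame of tray between -0.014 and 0.014 m and ((x of cradle_white in the frame of rack between -0.132 and -0.066 m and horizontal distance between housing_white and start_block between 0.035 and 0.067 m) or (x of cradle_white in the frame of rack between -0.066 and 0 m and horizontal distance between housing_white and start_block between 0.101 and 0.133 m) or (x of cradle_white in the frame of rack between 0 and 0.066 m and horizontal distance between housing_white and start_block between 0.167 and 0.199 m) or (x of cradle_white in the frame of rack between 0.066 and 0.132 m and horizontal distance between housing_white and start_block between 0.233 and 0.265 m))); the robot touches nothing.
It fails at once if a housing is tipped over (more than 0.8 rad from upright) (angle between any of housing_red, housing_yellow, housing_blue, housing_white's own z axis and vertical above 0.8 rad).
It fails at once if a bystander (tape roll or gauge) is moved more than 30 mm (distance of any of tape, gauge from where it was at the start of the episode above 0.03 m).
It also fails if it takes over 120 s, if anything falls off the work surface, if the arm or the gripper's body presses on something with over 40 N, if the wrist force passes 120 N, or if a joint passes its speed limit or range.

## Working session

There is one attempt and no reset: what is moved stays moved. The work goes in short steps, Python scripts to look and compute and a shell command to move; the robot and the scene stay as the last step left them, time stands still between calls to the robot, and variables do not carry over. Pictures are saved under pics/ and viewed, at most 14 in all, crops included, and the job is handed in when it is done.

```bash
mkdir -p pics; ls; python3 - <<'E'
from plant import get_obs, eyes
import cv2
o=get_obs();print({k:o[k] for k in('clock','tool_pos','orientation','opening')})
for n in('top','side'):
    cv2.imwrite(f'pics/{n}0.png',eyes.snapshot(n)); m=eyes.camera_model(n);print(n,m)
E
```

```text
pics
{'clock': 0.0, 'tool_pos': array([ 0.22033756, -0.63750053,  0.22562403]), 'orientation': array([ 1.79905073e+02, -7.12154630e-03, -1.60937610e+02]), 'opening': 0.08751405755660052}
top {'fx': 618.1032059309538, 'fy': 618.1032059309538, 'cx': 310.0500089219528, 'cy': 238.14971385018362, 'extrinsics': array([[ 0.00990244, -0.9910976 ,  0.13276855,  0.38154566],
       [-0.99981985, -0.0076634 ,  0.01736466, -0.01380928],
       [-0.01619261, -0.13291659, -0.99099494,  1.08759183],
       [ 0.        ,  0.        ,  0.        ,  1.        ]])}
side {'fx': 531.4167685094836, 'fy': 531.4167685094836, 'cx': 319.92293108306546, 'cy': 246.6481773952545, 'extrinsics': array([[-0.92391222, -0.26698422,  0.27405407,  0.28755404],
       [-0.38260078,  0.6415443 , -0.66485904,  0.56079723],
       [ 0.00168905, -0.7191247 , -0.69487899,  0.63097913],
       [ 0.        ,  0.        ,  0.        ,  1.        ]])}
```

View pics/top0.png

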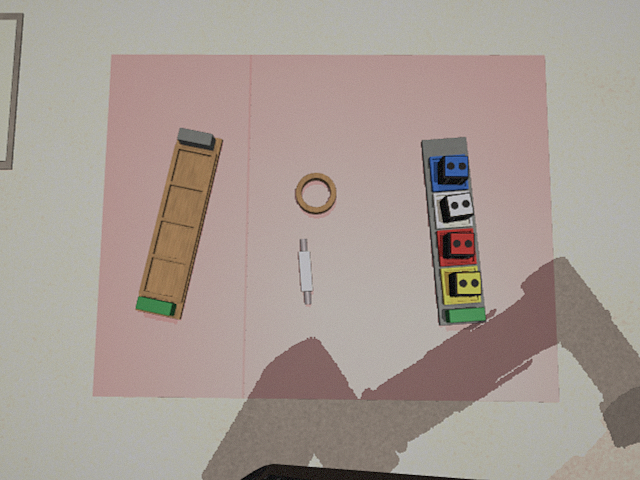

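View pics/side0.png

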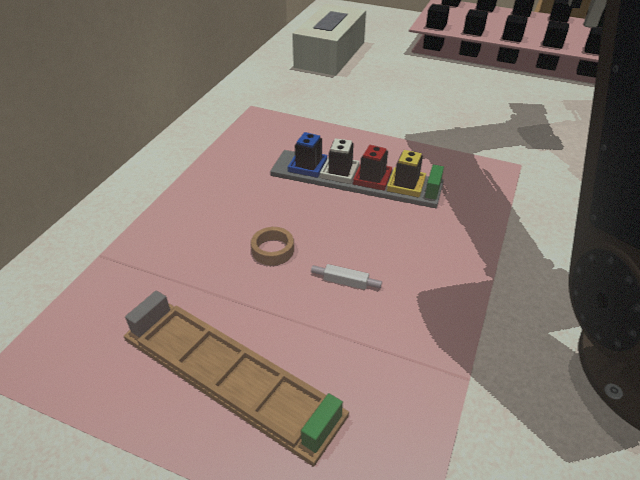

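Top view: rack at right (cols 422-485) with green block at its near end (465,315), then yellow (465,284), red (460,244), white (457,207) and blue (454,168). The tray is at left with its green block at the near end (156,306) and grey at (196,137). The tape (316,193) and gauge (306,272) lie between them.

```bash
cat > h.py <<'E'
import numpy as np, cv2
from plant import get_obs, eyes, ctrl, spotter
def ray(m,uv):
    E=m['extrinsics'];d=E[:3,:3]@[(uv[0]-m['cx'])/m['fx'],(uv[1]-m['cy'])/m['fy'],1]
    return E[:3,3],d/np.linalg.norm(d)
def tri(ms,uvs):
    A=np.zeros((3,3));b=np.zeros(3);L=[]
    for m,uv in zip(ms,uvs):
        c,d=ray(m,uv);P=np.eye(3)-np.outer(d,d);A+=P;b+=P@c;L.append((c,P))
    x=np.linalg.solve(A,b);return x,max(np.linalg.norm(P@(x-c)) for c,P in L)
def atz(m,uv,z):
    c,d=ray(m,uv);return c+d*(z-c[2])/d[2]
def rel(target,yaw,z=None):
    """target TCP xyz (m), yaw deg -> shift in tool axes mm (tool assumed vertical) and turn about tool z (rad)"""
    from scipy.spatial.transform import Rotation as R
    o=get_obs();T=R.from_euler('xyz',o['orientation'],degrees=True)
    G=R.from_euler('xyz',[180,0,yaw],degrees=True)
    return T.inv().apply(np.array(target)-o['tool_pos'])*1e3,(T.inv()*G).as_rotvec()
E
python3 - <<'E'
from h import *
np.set_printoptions(precision=4,suppress=True)
ms={n:eyes.camera_model(n) for n in('top','side')}
for n in ms: eyes.snapshot(n)
for t in['housing_yellow','housing_red','housing_white','housing_blue','cradle_yellow','cradle_red','cradle_white','cradle_blue','rack','tray','start_block','tape','gauge']:
    r=[spotter.place_of(n,t) for n in ms]
    if all(r):
        x,e=tri(list(ms.values()),[q[0]['location'] for q in r]);print(t,x,'res',round(e*1e3,1),[round(q[0]['p'],2) for q in r])
    else: print(t,r)
E
```

```text
housing_yellow [ 0.4449 -0.2502  0.0256] res 2.5 [0.78, 0.77]
housing_red [ 0.5131 -0.2451  0.0138] res 3.5 [0.79, 0.88]
housing_white [ 0.5786 -0.25    0.0092] res 2.0 [0.84, 0.97]
housing_blue [ 0.6466 -0.2362  0.0081] res 0.8 [0.67, 0.96]
cradle_yellow [ 0.4484 -0.2559  0.0073] res 1.8 [0.9, 0.63]
cradle_red [ 0.515  -0.2476  0.0113] res 2.6 [0.86, 0.92]
cradle_white [ 0.5792 -0.2342  0.0206] res 2.3 [0.6, 0.89]
cradle_blue [ 0.6458 -0.2401  0.0167] res 8.6 [0.91, 0.86]
rack [ 0.5454 -0.2416  0.0041] res 3.7 [0.7, 0.79]
tray [0.5541 0.2366 0.0001] res 0.5 [0.73, 0.73]
start_block [0.4046 0.2646 0.007 ] res 1.7 [0.66, 0.69]
tape [[], [{'location': [344.5, 280.2], 'p': 0.57}]]
gauge [ 0.4735  0.0185 -0.0009] res 2.2 [0.76, 0.57]
```

```bash
python3 - <<'E'
from h import *
np.set_printoptions(precision=3,suppress=True)
print(rel([0.51,-0.25,0.27],-176))
m=eyes.camera_model('wrist');print(m, get_obs()['tool_pos'])
E
```

```text
(array([-400.374,  272.101,  -43.442]), array([-0.   ,  0.   ,  0.263]))
{'fx': 417.55975346559, 'fy': 417.55975346559, 'cx': 317.395001172887, 'cy': 236.79185470142852, 'extrinsics': array([[-0.328,  0.91 ,  0.255,  0.152],
       [ 0.945,  0.315,  0.088, -0.662],
       [ 0.   ,  0.27 , -0.963,  0.384],
       [ 0.   ,  0.   ,  0.   ,  1.   ]])} [ 0.22  -0.638  0.227]
```

```bash
python3 -m crank '[0,0,0,-40,27,-5,1, 0,0,0,-40,27,-5,1, 0,0,0,-40,27,-5,1, 0,0,0,-40,27,-5,1, 0,0,0,-40,27,-5,1]'; python3 -m crank '[0,0,0,-40,27,-5,1, 0,0,0,-40,27,-5,1, 0,0,0,-40,27,-5,1, 0,0,0,-40,27,-5,1, 0,0,0,-40,27,-5,1]'; python3 -m crank '[0,0,0.13,0,0,0,1, 0,0,0.13,0,0,0,1, 0,0,0,0,0,0,1, 0,0,0,0,0,0,1]'
python3 - <<'E'
from h import *
cv2.imwrite('pics/w1.png',eyes.snapshot('wrist'))
E
```

```text
clock: 2.12
tool_pos: [0.3662, -0.4437, 0.2519]
orientation: [-180.0, 0.0, -160.9]
force: [0.6, -1.2, 0.1]
opening: 0.0877
gripper_force: 0.0
clock: 2.75
tool_pos: [0.5112, -0.2507, 0.277]
orientation: [-180.0, 0.0, -160.9]
force: [0.8, -1.0, -0.3]
opening: 0.0877
gripper_force: 0.0
clock: 3.25
tool_pos: [0.5103, -0.2522, 0.2766]
orientation: [-180.0, 0.0, -175.7]
force: [-0.3, 0.3, -0.2]
opening: 0.0879
gripper_force: 0.0
```

View pics/w1.png

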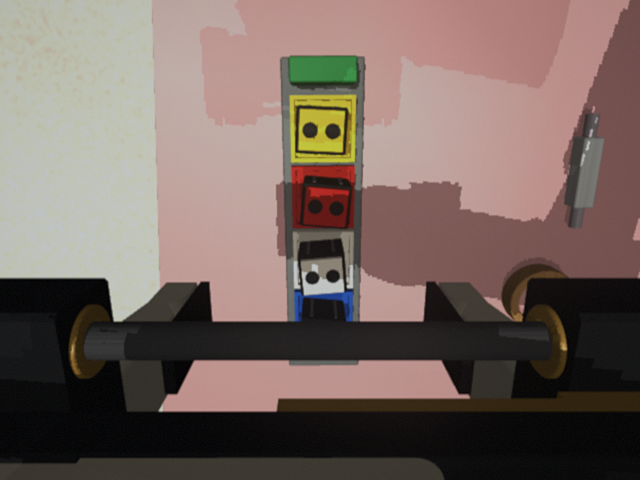

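Wrist view: the four inserts each show two dark holes. Yellow is at (310,131),(333,130), red at (315,207),(336,208) and white at (312,277),(332,276). Blue is hidden behind the fingers. I'll find the holes by blob detection from here and from a second place further out.

```bash
cat >> h.py <<'E'
def holes(img):
    p=cv2.SimpleBlobDetector_Params();p.filterByColor=True;p.blobColor=0;p.filterByArea=True;p.minArea=60;p.maxArea=600
    p.filterByCircularity=True;p.minCircularity=.7;p.filterByConvexity=True;p.minConvexity=.85;p.filterByInertia=True;p.minInertiaRatio=.5;p.minDistBetweenBlobs=5
    return [(round(k.pt[0],1),round(k.pt[1],1),round(k.size,1)) for k in cv2.SimpleBlobDetector_create(p).detect(img)]
E
python3 - <<'E'
from h import *
import json
im=eyes.snapshot('wrist');m=eyes.camera_model('wrist')
print(holes(im))
m['extrinsics']=m['extrinsics'].tolist();json.dump(m,open('m1.json','w'))
E
python3 -m crank '[0,0,0,-40,0,0,1, 0,0,0,-40,0,0,1, 0,0,0,-40,0,0,1, 0,0,0,0,0,0,1]'
python3 - <<'E'
from h import *
import json
im=eyes.snapshot('wrist');m=eyes.camera_model('wrist');cv2.imwrite('pics/w2.png',im)
print(holes(im))
m['extrinsics']=m['extrinsics'].tolist();json.dump(m,open('m2.json','w'))
E
```

```text
[(312.1, 277.4, 13.8), (332.6, 275.5, 14.5), (332.5, 131.0, 16.6), (309.7, 129.9, 16.6)]
clock: 3.85
tool_pos: [0.6318, -0.2431, 0.2747]
orientation: [180.0, -0.1, -175.7]
force: [-0.7, 0.1, -0.3]
opening: 0.0877
gripper_force: 0.0
[(311.4, 142.7, 16.5), (334.0, 140.6, 16.0), (338.3, 59.1, 18.6), (314.6, 56.8, 18.5)]
```

View pics/w2.png

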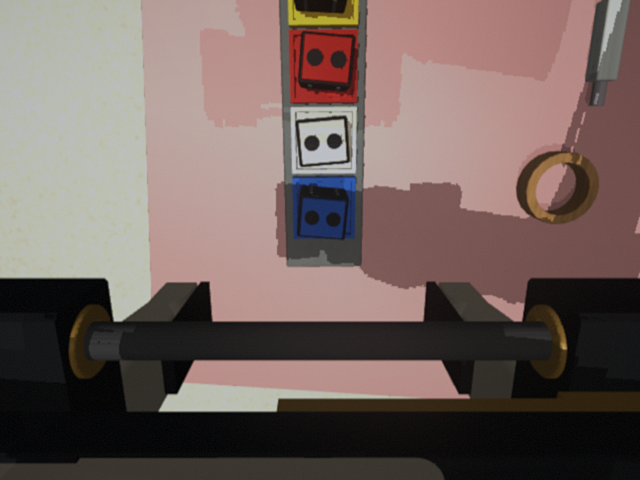

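Second view: red holes at (315,57),(338,59), white at (311,143),(334,141) and blue around (312,218),(333,219). The fingers no longer block the far end of the rack.

```bash
python3 - <<'E'
from h import *
import json
ms=[json.load(open(f'm{i}.json')) for i in(1,2)]
for m in ms:m['extrinsics']=np.array(m['extrinsics'])
ims=[cv2.imread(f'pics/w{i}.png') for i in(1,2)]
H=[]
for im in ims:
    s=[]
    for ch in (cv2.normalize(np.minimum(im.max(2),90),None,0,255,cv2.NORM_MINMAX),im):
        s+=holes(ch)
    H.append(s);print(sorted(s,key=lambda a:a[1]))
def mean(h,c,r):
    q=[p[:2] for p in h if abs(p[0]-c)<5 and abs(p[1]-r)<5]
    return np.mean(q,0) if q else np.array([c,r])
for n,a,b in [('red',[(315,207),(336,208)],[(315,57),(338,59)]),('white',[(312,277),(332,276)],[(311,143),(334,141)])]:
    P=[tri(ms,[mean(H[0],*a[i]),mean(H[1],*b[i])]) for i in(0,1)]
    print(n,[(p[0].round(4),round(p[1]*1e3,1)) for p in P])
for n,m,h,a in [('yellow',0,H[0],[(310,130),(333,131)]),('red',1,H[1],[(315,57),(338,59)]),('white',1,H[1],[(311,143),(334,141)]),('blue',1,H[1],[(312,218),(333,219)])]:
    p,q=[atz(ms[m],mean(h,*x),.073) for x in a]
    d=q-p;print(n,((p+q)/2).round(4),'yaw',np.degrees(np.arctan2(-d[0],d[1])).round(1),'gap',np.linalg.norm(d).round(4))
E
```

```text
[(309.7, 129.8, 14.9), (309.7, 129.9, 16.6), (332.4, 130.9, 16.4), (332.3, 131.0, 14.8), (314.7, 206.3, 14.9), (336.1, 208.2, 14.7), (332.5, 275.4, 14.3), (332.4, 275.6, 13.0), (311.9, 277.3, 13.9), (311.9, 277.4, 12.7)]
[(314.5, 56.8, 16.4), (314.6, 56.8, 18.5), (338.1, 59.1, 16.1), (338.3, 59.1, 18.6), (334.0, 140.6, 16.0), (333.9, 140.7, 14.7), (311.4, 142.7, 14.8), (311.4, 142.7, 16.5), (311.4, 217.3, 14.9), (332.9, 219.1, 14.5)]
red [(array([ 0.5103, -0.2547,  0.0777]), np.float64(0.1)), (array([ 0.5105, -0.236 ,  0.0776]), np.float64(0.1))]
white [(array([ 0.5765, -0.2524,  0.0769]), np.float64(0.0)), (array([ 0.5735, -0.2338,  0.0765]), np.float64(0.0))]
yellow [ 0.4462 -0.2542  0.073 ] yaw 1.6 gap 0.019
red [ 0.5098 -0.2452  0.073 ] yaw -0.9 gap 0.019
white [ 0.5752 -0.243   0.073 ] yaw 9.4 gap 0.0191
blue [ 0.641  -0.2383  0.073 ] yaw -0.6 gap 0.0191
```

```bash
python3 - <<'E'
from h import *
np.set_printoptions(precision=3,suppress=True)
print(rel([0.641,-0.238,0.035],179.4))
E
```

```text
(array([-11.252,   4.384, 240.151]), array([ 0.   , -0.002,  0.084]))
```

```bash
python3 -m crank '[0,0,0,-11,4,40,1, 0,0,0.084,0,0,50,1, 0,0,0,0,0,50,1, 0,0,0,0,0,40,1, 0,0,0,0,0,30,1]'; python3 -m crank '[0,0,0,0,0,20,1, 0,0,0,0,0,10,1, 0,0,0,0,0,0,1]'
python3 - <<'E'
from h import *
np.set_printoptions(precision=3,suppress=True)
print(rel([0.641,-0.238,0.035],179.4))
E
```

```text
clock: 4.53
tool_pos: [0.6392, -0.2388, 0.0652]
orientation: [180.0, -0.1, 179.4]
force: [0.3, 0.2, 0.3]
opening: 0.0878
gripper_force: 0.0
clock: 4.9
tool_pos: [0.6402, -0.2388, 0.0366]
orientation: [-180.0, -0.0, 179.4]
force: [0.0, 0.6, -0.2]
opening: 0.0874
gripper_force: 0.0
(array([-0.799,  0.782,  1.594]), array([-0.   , -0.001, -0.001]))
```

```bash
python3 -m crank '[0,0,0,0,0,0,0, 0,0,0,0,0,0,0, 0,0,0,0,0,0,0, 0,0,0,0,0,0,0, 0,0,0,0,0,0,0]'; python3 -m crank '[0,0,0,0,0,-20,0, 0,0,0,0,0,-50,0, 0,0,0,0,0,-50,0, 0,0,0,0,0,-50,0, 0,0,0,0,0,0,0]'
python3 - <<'E'
from h import *
np.set_printoptions(precision=3,suppress=True)
print(rel([0.651,0.218,0.20],169.4))
E
```

```text
clock: 5.52
tool_pos: [0.6408, -0.2385, 0.0367]
orientation: [180.0, 0.0, 179.4]
force: [-0.3, 0.9, 2.4]
opening: 0.0437
gripper_force: 30.0
clock: 6.15
tool_pos: [0.643, -0.2392, 0.212]
orientation: [-179.9, 0.5, 179.4]
force: [0.3, 0.4, -0.4]
opening: 0.0438
gripper_force: 30.0
(array([ -3.022, 457.275,  11.194]), array([-0.001,  0.008,  0.174]))
```

```bash
python3 -m crank '[0,0,0,0,30,0,0, 0,0,0,0,50,0,0, 0,0,0,0,55,0,0, 0,0,0,0,55,0,0, 0,0,0,0,55,0,0]'; python3 -m crank '[0,0,0,0,55,0,0, 0,0,0,0,55,0,0, 0,0,0,0,50,0,0, 0,0,0,-3,35,0,0, 0,0,0,0,16,0,0]';  python3 -m crank '[0,0,0.087,0,0,0,0, 0,0,0.087,0,0,0,0, 0,0,0,0,0,0,0, 0,0,0,0,0,0,0]'
python3 - <<'E'
from h import *
np.set_printoptions(precision=4,suppress=True)
im=eyes.snapshot('wrist');m=eyes.camera_model('wrist');cv2.imwrite('pics/w3.png',im)
for t in('start_block','tray'):print(t,[(q['location'],q['p'],atz(m,q['location'],0)) for q in spotter.place_of('wrist',t)[:2]])
g=spotter.outline_of('wrist','start_block')
for q in g[:1]:
    c=max(cv2.findContours(q['region'].astype('uint8'),0,2)[0],key=cv2.contourArea);print(cv2.minAreaRect(c))
print(rel([0.651,0.218,0.20],169.4))
E
```

```text
clock: 6.78
tool_pos: [0.6428, 0.0081, 0.2057]
orientation: [-180.0, -0.1, 179.3]
force: [0.3, 0.7, 0.4]
opening: 0.0439
gripper_force: 30.0
clock: 7.4
tool_pos: [0.6482, 0.2192, 0.2052]
orientation: [-180.0, -0.1, 179.5]
force: [0.1, -1.2, -0.9]
opening: 0.0438
gripper_force: 30.0
clock: 7.9
tool_pos: [0.6487, 0.2168, 0.2063]
orientation: [-180.0, -0.0, 169.5]
force: [-0.9, -0.3, -0.4]
opening: 0.044
gripper_force: 30.0
start_block []
tray [([321.5, 85.0], 0.9, array([0.5509, 0.2383, 0.    ]))]
(array([-1.9974,  1.2468,  6.5341]), array([-0.0001, -0.0001,  0.0003]))
```

View pics/w3.png

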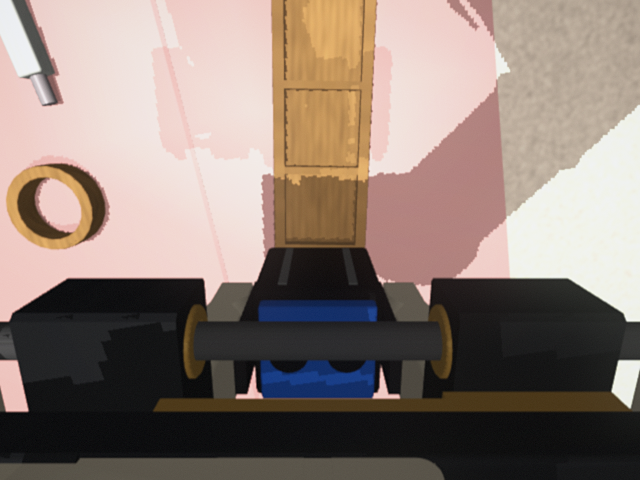

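Wrist view: tray ribs at rows about 85, 169 and 245, inner side edges at columns about 285 and 360. The held blue housing hides whatever lies beyond. I'll project these ribs to see which is which.

```bash
python3 - <<'E'
from h import *
np.set_printoptions(precision=4,suppress=True)
im=cv2.imread('pics/w3.png');m=eyes.camera_model('wrist')
for r,l,q in((85,285,362),(169,285,360),(245,284,357)):
    print(r,atz(m,(l,r),.022),atz(m,(q,r),.022),atz(m,((l+q)/2,r),.022))
mt=eyes.camera_model('top')
# tray blocks' tops in the top picture
t=cv2.imread('pics/top0.png');h=cv2.cvtColor(t,cv2.COLOR_BGR2HSV)
k=cv2.inRange(h,(45,80,40),(85,255,255));k[:,250:]=0
c=max(cv2.findContours(k,0,2)[0],key=cv2.contourArea);print(cv2.minAreaRect(c),cv2.boundingRect(c))
for n in('top','side'):
    for s in('start_block','tray'):
        q=spotter.place_of(n,s);print(n,s,q[0]['location'] if q else q)
c=m['extrinsics'];print(c[:3,3])
E
python3 - <<'E'
import cv2
t=cv2.imread('pics/top0.png')[115:335,120:235]
cv2.imwrite('pics/crop.png',cv2.resize(t,None,fx=2.7,fy=2.7,interpolation=2))
E
```

```text
85 [0.5474 0.2104 0.022 ] [0.5583 0.2689 0.022 ] [0.5529 0.2397 0.022 ]
169 [0.6106 0.1973 0.022 ] [0.6217 0.2574 0.022 ] [0.6162 0.2273 0.022 ]
245 [0.6737 0.1833 0.022 ] [0.6851 0.2448 0.022 ] [0.6794 0.2141 0.022 ]
((155.54962158203125, 305.7716979980469), (38.53473663330078, 13.170638084411621), 12.26477336883545) (136, 297, 40, 19)
top start_block [160.9, 307.1]
top tray [180.7, 222.0]
side start_block [321.9, 428.8]
side tray [230.1, 374.3]
[0.5775 0.2302 0.3644]
```

View pics/crop.png

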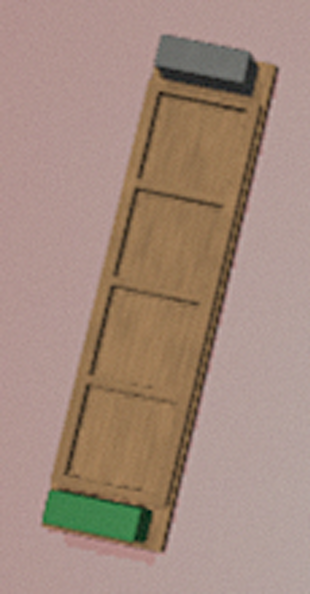

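Crop: the tray has four pockets with the green block at the near end and grey at the far end. Rib rows fit 0, +66 and +132 mm. So tray centre is about (0.553, 0.239) with its axis at about -11.3°, which puts pocket 4 at about (0.650, 0.2195).

```bash
python3 - <<'E'
from h import *
np.set_printoptions(precision=3,suppress=True)
print(rel([0.650,0.2195,0.0325],168.8))
E
```

```text
(array([ -0.776,   2.341, 174.087]), array([0.  , 0.  , 0.01]))
```

```bash
python3 -m crank '[0,0,0.01,-1,2,40,0, 0,0,0,0,0,50,0, 0,0,0,0,0,40,0, 0,0,0,0,0,25,0, 0,0,0,0,0,10,0]'; python3 -m crank '[0,0,0,0,0,6,0, 0,0,0,0,0,3,0, 0,0,0,0,0,0,0]'
```

```text
clock: 8.93
tool_pos: [0.6494, 0.2187, 0.0398]
orientation: [-179.9, -0.1, 168.8]
force: [0.9, 0.2, -0.3]
opening: 0.0437
gripper_force: 30.0
clock: 9.3
tool_pos: [0.6505, 0.2194, 0.0333]
orientation: [180.0, 0.0, 168.8]
force: [0.2, 0.5, 0.4]
opening: 0.0442
gripper_force: 30.0
```

```bash
python3 -m crank '[0,0,0,0,0,2,0, 0,0,0,0,0,0,1, 0,0,0,0,0,0,1, 0,0,0,0,0,0,1, 0,0,0,0,0,0,1]'; python3 -m crank '[0,0,0,0,0,-20,1, 0,0,0,0,0,-50,1, 0,0,0,0,0,-50,1, 0,0,0,0,0,-30,1, 0,0,0,0,0,0,1]'
python3 - <<'E'
from h import *
np.set_printoptions(precision=3,suppress=True)
print(rel([0.5757,-0.243,0.18],189.4), eyes.camera_model('wrist')['extrinsics'][:3,3])
E
```

```text
clock: 9.93
tool_pos: [0.6502, 0.2192, 0.0306]
orientation: [180.0, 0.0, 168.8]
force: [-0.1, -0.3, -0.6]
opening: 0.0787
gripper_force: 0.0
clock: 10.55
tool_pos: [0.6516, 0.2198, 0.1841]
orientation: [179.8, 0.3, 168.8]
force: [0.4, -0.6, -0.7]
opening: 0.0876
gripper_force: 0.0
(array([ -15.205, -468.788,    2.467]), array([ 0.003,  0.005, -0.359])) [0.58  0.233 0.342]
```

```bash
python3 -m crank '[0,0,0,-2,-40,0,1, 0,0,0,-2,-50,0,1, 0,0,0,-2,-55,0,1, 0,0,0,-2,-55,0,1, 0,0,0,-2,-55,0,1]'; python3 -m crank '[0,0,0,-2,-55,0,1, 0,0,0,-2,-55,0,1, 0,0,0,-1,-50,0,1, 0,0,0,0,-40,0,1, 0,0,0,0,-14,0,1]'; python3 -m crank '[0,0,-0.18,0,0,0,1, 0,0,-0.18,0,0,0,1, 0,0,0,0,0,0,1]'
python3 - <<'E'
from h import *
np.set_printoptions(precision=3,suppress=True)
print(rel([0.5757,-0.243,0.035],189.4))
cv2.imwrite('pics/top1.png',eyes.snapshot('top'))
E
```

```text
clock: 11.18
tool_pos: [0.6095, -0.0346, 0.1796]
orientation: [-180.0, -0.1, 168.8]
force: [0.3, -0.3, -0.0]
opening: 0.0876
gripper_force: 0.0
clock: 11.8
tool_pos: [0.5727, -0.2458, 0.1794]
orientation: [180.0, -0.1, 168.7]
force: [0.1, 0.2, -0.4]
opening: 0.088
gripper_force: 0.0
clock: 12.18
tool_pos: [0.5737, -0.2433, 0.1799]
orientation: [180.0, -0.1, -170.6]
force: [-0.6, 0.2, 0.1]
opening: 0.0877
gripper_force: 0.0
(array([ -2.126,  -0.073, 144.883]), array([ 0.   , -0.001, -0.   ]))
```

View pics/top1.png

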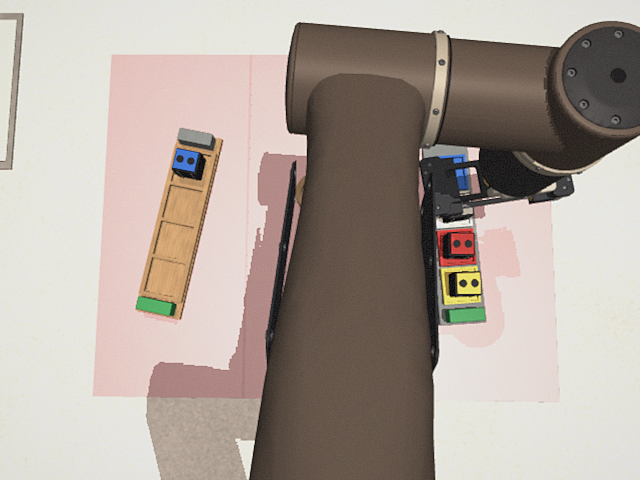

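Blue stands in the pocket next to the grey block (insert at 186,160), and the gripper is over white.

```bash
python3 -m crank '[0,0,0,-2,0,40,1, 0,0,0,0,0,45,1, 0,0,0,0,0,30,1, 0,0,0,0,0,20,1, 0,0,0,0,0,10,1]'; python3 -m crank '[0,0,0,0,0,0,1, 0,0,0,0,0,0,0, 0,0,0,0,0,0,0, 0,0,0,0,0,0,0, 0,0,0,0,0,0,0]'; python3 -m crank '[0,0,0,0,0,-20,0, 0,0,0,0,0,-50,0, 0,0,0,0,0,-50,0, 0,0,0,0,0,-40,0, 0,0,0,0,0,0,0]'
python3 - <<'E'
from h import *
np.set_printoptions(precision=4,suppress=True)
print(rel([0.5856,0.2326,0.19],168.8))
im=cv2.resize(cv2.imread('pics/top1.png')[140:190,160:215],None,fx=4,fy=4,interpolation=cv2.INTER_CUBIC)
m=eyes.camera_model('top')
P=[atz(m,(160+(h[0]+.5)/4-.5,140+(h[1]+.5)/4-.5),.068) for h in holes(np.uint8(np.clip(im.max(2)*1.,0,100)*2.5))]
print(P)
E
```

```text
clock: 12.85
tool_pos: [0.5753, -0.2431, 0.0341]
orientation: [180.0, -0.1, -170.7]
force: [-0.4, 0.4, -0.1]
opening: 0.0878
gripper_force: 0.0
clock: 13.48
tool_pos: [0.576, -0.2435, 0.0359]
orientation: [-180.0, 0.0, -170.6]
force: [0.2, 0.6, -0.2]
opening: 0.0533
gripper_force: 0.0
clock: 14.1
tool_pos: [0.5777, -0.2439, 0.1996]
orientation: [-179.9, 0.4, -170.5]
force: [0.5, 0.3, -2.0]
opening: 0.0438
gripper_force: 30.0
(array([-86.0599, 468.7875,   9.0306]), array([-0.0012,  0.0067,  0.3606]))
[array([0.6494, 0.2087, 0.068 ]), array([0.6533, 0.2273, 0.068 ])]
```

The fingers were still closing when the lift began, so I'll check how white sits in the grip.

```bash
python3 - <<'E'
from h import *
a=eyes.snapshot('wrist');b=cv2.imread('pics/w3.png')
cv2.imwrite('pics/w4.png',np.hstack([b[220:420,190:450],a[220:420,190:450]]))
E
```

```text
(no output)
```

View pics/w4.png

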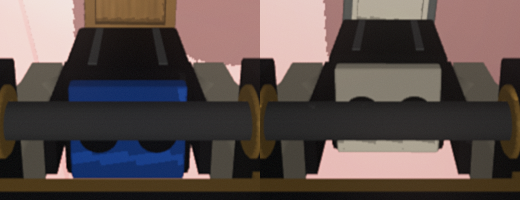

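Right half: white's insert spans about 105 px, against 117 px for blue, so white sits some 16 mm lower in the grip. I'll set it back in its cradle and grip it again properly.

```bash
python3 -m crank '[0,0,0,2,0,40,0, 0,0,0,0,0,50,0, 0,0,0,0,0,35,0, 0,0,0,0,0,15,0, 0,0,0,0,0,0,0]'; python3 -m crank '[0,0,0,0,0,3,0, 0,0,0,0,0,2,0, 0,0,0,0,0,0,0]'
```

```text
clock: 14.78
tool_pos: [0.5733, -0.2438, 0.0544]
orientation: [180.0, -0.1, -170.5]
force: [0.0, 0.5, -1.1]
opening: 0.0438
gripper_force: 30.0
clock: 15.15
tool_pos: [0.5745, -0.2439, 0.0517]
orientation: [-180.0, 0.1, -170.5]
force: [-1.0, 1.9, 4.3]
opening: 0.0436
gripper_force: 30.0
```

```bash
python3 -m crank '[0,0,0,0,0,0,1, 0,0,0,0,0,0,1, 0,0,0,0,0,0,1, 0,0,0,0,0,8,1, 0,0,0,0,0,8,1]'; python3 -m crank '[0,0,0,-1,0,0,0, 0,0,0,0,0,0,0, 0,0,0,0,0,0,0, 0,0,0,0,0,0,0, 0,0,0,0,0,0,0]';python3 -m crank '[0,0,0,0,0,0,0, 0,0,0,0,0,-20,0, 0,0,0,0,0,-50,0, 0,0,0,0,0,-50,0, 0,0,0,0,0,-40,0]'
python3 - <<'E'
from h import *
np.set_printoptions(precision=4,suppress=True)
print(rel([0.5856,0.2326,0.19],168.8))
a=eyes.snapshot('wrist');b=cv2.imread('pics/w3.png')
cv2.imwrite('pics/w5.png',np.hstack([b[220:420,190:450],a[220:420,190:450]]))
E
```

```text
clock: 15.78
tool_pos: [0.5737, -0.2438, 0.0338]
orientation: [180.0, -0.0, -170.6]
force: [-0.5, -0.1, -0.1]
opening: 0.0854
gripper_force: 0.0
clock: 16.4
tool_pos: [0.575, -0.2437, 0.0347]
orientation: [-180.0, 0.0, -170.6]
force: [-0.3, 0.3, 0.9]
opening: 0.0437
gripper_force: 30.0
clock: 17.02
tool_pos: [0.575, -0.2437, 0.1967]
orientation: [-180.0, 0.1, -170.6]
force: [1.5, -0.2, -2.0]
opening: 0.0436
gripper_force: 30.0
(array([-88.629 , 468.1119,   6.6051]), array([-0.0001,  0.0012,  0.3603]))
```

View pics/w5.png

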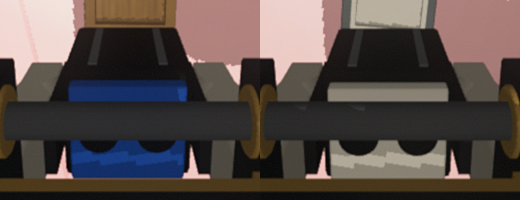

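White is now held exactly as blue was (insert rows and width match). On to pocket 3.

```bash
python3 -m crank '[0,0,0,-6,30,0,0, 0,0,0,-9,50,0,0, 0,0,0,-10,55,0,0, 0,0,0,-10,55,0,0, 0,0,0,-10,55,0,0]'; python3 -m crank '[0,0,0,-10,55,0,0, 0,0,0,-10,55,0,0, 0,0,0,-10,50,0,0, 0,0,0,-8,40,0,0, 0,0,0,-5,23,0,0]'; python3 -m crank '[0,0,0.18,0,0,0,0, 0,0,0.18,0,0,0,0, 0,0,0,0,0,0,0]'
python3 - <<'E'
from h import *
np.set_printoptions(precision=3,suppress=True)
print(rel([0.5856,0.2326,0.0315],168.8))
E
```

```text
clock: 17.7
tool_pos: [0.5786, 0.0071, 0.1943]
orientation: [180.0, -0.0, -170.6]
force: [1.2, -0.3, -1.3]
opening: 0.0436
gripper_force: 30.0
clock: 18.32
tool_pos: [0.5845, 0.2343, 0.1939]
orientation: [-180.0, -0.0, -170.5]
force: [-0.3, -0.4, -1.0]
opening: 0.0438
gripper_force: 30.0
clock: 18.7
tool_pos: [0.5848, 0.232, 0.1942]
orientation: [-180.0, -0.0, 168.9]
force: [-0.0, 0.1, -0.8]
opening: 0.0439
gripper_force: 30.0
(array([ -0.759,   0.787, 162.723]), array([-0.   , -0.   ,  0.001]))
```

```bash
python3 -m crank '[0,0,0,-1,1,40,0, 0,0,0,0,0,50,0, 0,0,0,0,0,40,0, 0,0,0,0,0,20,0, 0,0,0,0,0,10,0]'; python3 -m crank '[0,0,0,0,0,4,0, 0,0,0,0,0,0,0, 0,0,0,0,0,0,1, 0,0,0,0,0,0,1, 0,0,0,0,0,0,1]'; python3 -m crank '[0,0,0,0,0,0,1, 0,0,0,0,0,-20,1, 0,0,0,0,0,-50,1, 0,0,0,0,0,-50,1, 0,0,0,0,0,-30,1]'
python3 - <<'E'
from h import *
np.set_printoptions(precision=3,suppress=True)
print(rel([0.5102,-0.2452,0.18],179.1))
E
```

```text
clock: 19.32
tool_pos: [0.5857, 0.2324, 0.0332]
orientation: [-179.9, -0.1, 169.0]
force: [0.2, 0.6, 0.1]
opening: 0.0436
gripper_force: 30.0
clock: 19.95
tool_pos: [0.5863, 0.2334, 0.0311]
orientation: [180.0, 0.0, 168.8]
force: [-0.1, -0.3, 0.0]
opening: 0.0684
gripper_force: 0.0
clock: 20.58
tool_pos: [0.5868, 0.2336, 0.1836]
orientation: [179.9, 0.1, 168.8]
force: [0.6, 1.1, 0.1]
opening: 0.0877
gripper_force: 0.0
(array([ -17.533, -484.591,    2.583]), array([ 0.002,  0.003, -0.179]))
```

```bash
python3 -m crank '[0,0,0,-2,-40,0,1, 0,0,0,-2,-50,0,1, 0,0,0,-2,-55,0,1, 0,0,0,-2,-55,0,1, 0,0,0,-2,-55,0,1]'; python3 -m crank '[0,0,0,-2,-55,0,1, 0,0,0,-2,-55,0,1, 0,0,0,-2,-55,0,1, 0,0,0,-1,-45,0,1, 0,0,0,0,-20,0,1]'; python3 -m crank '[0,0,-0.09,0,0,0,1, 0,0,-0.09,0,0,0,1, 0,0,0,0,0,0,1]'
python3 - <<'E'
from h import *
np.set_printoptions(precision=3,suppress=True)
print(rel([0.5102,-0.2452,0.0355],179.1))
E
```

```text
clock: 21.2
tool_pos: [0.546, -0.0205, 0.1808]
orientation: [180.0, 0.0, 168.8]
force: [0.8, 0.2, 0.8]
opening: 0.088
gripper_force: 0.0
clock: 21.82
tool_pos: [0.5078, -0.2481, 0.1805]
orientation: [-180.0, -0.0, 168.7]
force: [-0.2, 0.7, -0.0]
opening: 0.0875
gripper_force: 0.0
clock: 22.2
tool_pos: [0.5086, -0.246, 0.1806]
orientation: [180.0, -0.0, 179.1]
force: [-0.5, 0.5, -0.5]
opening: 0.0874
gripper_force: 0.0
(array([ -1.602,   0.804, 145.074]), array([ 0., -0., -0.]))
```

```bash
python3 -m crank '[0,0,0,-2,1,40,1, 0,0,0,0,0,45,1, 0,0,0,0,0,30,1, 0,0,0,0,0,20,1, 0,0,0,0,0,10,1]'; python3 -m crank '[0,0,0,0,0,0,0, 0,0,0,0,0,0,0, 0,0,0,0,0,0,0, 0,0,0,0,0,0,0, 0,0,0,0,0,0,0]'; python3 -m crank '[0,0,0,0,0,0,0, 0,0,0,0,0,-20,0, 0,0,0,0,0,-50,0, 0,0,0,0,0,-50,0, 0,0,0,0,0,-40,0]'
python3 - <<'E'
from h import *
np.set_printoptions(precision=4,suppress=True)
print(rel([0.5208,0.2454,0.19],168.8))
E
```

```text
clock: 22.82
tool_pos: [0.5102, -0.2447, 0.0344]
orientation: [180.0, -0.1, 179.0]
force: [-0.3, 0.1, 1.0]
opening: 0.0878
gripper_force: 0.0
clock: 23.45
tool_pos: [0.5109, -0.245, 0.0359]
orientation: [-180.0, 0.0, 179.1]
force: [-0.5, 0.9, 4.3]
opening: 0.0441
gripper_force: 30.0
clock: 24.08
tool_pos: [0.5107, -0.245, 0.1975]
orientation: [-180.0, 0.1, 179.1]
force: [0.4, 0.1, -3.2]
opening: 0.0437
gripper_force: 30.0
(array([ -2.5863, 490.4508,   7.454 ]), array([-0.    ,  0.0009,  0.1802]))
```

```bash
python3 -m crank '[0,0,0,0,30,0,0, 0,0,0,0,50,0,0, 0,0,0,0,55,0,0, 0,0,0,0,55,0,0, 0,0,0,0,55,0,0]'; python3 -m crank '[0,0,0,-1,55,0,0, 0,0,0,-1,55,0,0, 0,0,0,-1,55,0,0, 0,0,0,0,45,0,0, 0,0,0,0,35,0,0]'; python3 -m crank '[0,0,0.09,0,0,0,0, 0,0,0.09,0,0,0,0, 0,0,0,0,0,0,0]'
python3 - <<'E'
from h import *
np.set_printoptions(precision=3,suppress=True)
print(rel([0.5208,0.2454,0.0305],168.8))
E
```

```text
clock: 24.7
tool_pos: [0.514, 0.0017, 0.1955]
orientation: [180.0, -0.0, 179.1]
force: [1.1, -0.2, -0.6]
opening: 0.0439
gripper_force: 30.0
clock: 25.32
tool_pos: [0.5207, 0.2468, 0.1951]
orientation: [-180.0, -0.0, 179.2]
force: [0.1, -0.2, -1.4]
opening: 0.0436
gripper_force: 30.0
clock: 25.7
tool_pos: [0.5209, 0.2449, 0.1951]
orientation: [-180.0, -0.0, 168.9]
force: [-0.3, -0.9, -0.6]
opening: 0.0441
gripper_force: 30.0
(array([  0.056,   0.519, 164.633]), array([-0.001, -0.001,  0.001]))
```

```bash
python3 -m crank '[0,0,0,0,0,40,0, 0,0,0,0,0,50,0, 0,0,0,0,0,40,0, 0,0,0,0,0,20,0, 0,0,0,0,0,10,0]'; python3 -m crank '[0,0,0,0,0,5,0, 0,0,0,0,0,0,0, 0,0,0,0,0,0,1, 0,0,0,0,0,0,1, 0,0,0,0,0,0,1]'; python3 -m crank '[0,0,0,0,0,0,1, 0,0,0,0,0,-20,1, 0,0,0,0,0,-50,1, 0,0,0,0,0,-50,1, 0,0,0,0,0,-30,1]'
python3 - <<'E'
from h import *
np.set_printoptions(precision=3,suppress=True)
print(rel([0.4464,-0.2542,0.18],181.6))
E
```

```text
clock: 26.32
tool_pos: [0.5207, 0.2443, 0.0342]
orientation: [-179.9, -0.1, 168.9]
force: [0.6, -0.2, -0.8]
opening: 0.0439
gripper_force: 30.0
clock: 26.95
tool_pos: [0.5214, 0.2452, 0.0311]
orientation: [180.0, 0.0, 168.8]
force: [-0.7, -0.0, 0.3]
opening: 0.0681
gripper_force: 0.0
clock: 27.58
tool_pos: [0.5218, 0.2454, 0.1835]
orientation: [179.9, 0.1, 168.8]
force: [0.7, 0.2, -1.3]
opening: 0.0875
gripper_force: 0.0
(array([ -22.769, -504.781,    2.35 ]), array([ 0.002,  0.002, -0.223]))
```

```bash
python3 -m crank '[0,0,0,-2,-40,0,1, 0,0,0,-2,-50,0,1, 0,0,0,-3,-55,0,1, 0,0,0,-3,-55,0,1, 0,0,0,-3,-55,0,1]'; python3 -m crank '[0,0,0,-3,-55,0,1, 0,0,0,-3,-55,0,1, 0,0,0,-3,-55,0,1, 0,0,0,-1,-50,0,1, 0,0,0,0,-35,0,1]'; python3 -m crank '[0,0,-0.11,0,0,0,1, 0,0,-0.11,0,0,0,1, 0,0,0,0,0,0,1]'
python3 - <<'E'
from h import *
np.set_printoptions(precision=3,suppress=True)
print(rel([0.4464,-0.2542,0.0355],181.6))
E
```

```text
clock: 28.2
tool_pos: [0.4839, -0.0093, 0.1808]
orientation: [180.0, 0.0, 168.8]
force: [1.5, -1.3, 0.1]
opening: 0.0878
gripper_force: 0.0
clock: 28.82
tool_pos: [0.4451, -0.2568, 0.1806]
orientation: [-180.0, 0.0, 168.7]
force: [1.4, 0.4, -0.4]
opening: 0.0877
gripper_force: 0.0
clock: 29.2
tool_pos: [0.4456, -0.255, 0.1806]
orientation: [180.0, -0.0, -178.6]
force: [0.6, 0.6, 0.1]
opening: 0.0876
gripper_force: 0.0
(array([ -0.807,   0.821, 145.074]), array([ 0.   , -0.   , -0.004]))
```

```bash
python3 -m crank '[0,0,0,-1,1,40,1, 0,0,0,0,0,45,1, 0,0,0,0,0,30,1, 0,0,0,0,0,20,1, 0,0,0,0,0,10,1]'; python3 -m crank '[0,0,0,0,0,0,0, 0,0,0,0,0,0,0, 0,0,0,0,0,0,0, 0,0,0,0,0,0,0, 0,0,0,0,0,0,0]'; python3 -m crank '[0,0,0,0,0,0,0, 0,0,0,0,0,-20,0, 0,0,0,0,0,-50,0, 0,0,0,0,0,-50,0, 0,0,0,0,0,-40,0]'
python3 - <<'E'
from h import *
np.set_printoptions(precision=4,suppress=True)
print(rel([0.4561,0.2583,0.19],168.8))
E
```

```text
clock: 29.82
tool_pos: [0.4463, -0.2536, 0.0345]
orientation: [180.0, -0.1, -178.7]
force: [0.4, -0.8, 1.0]
opening: 0.0877
gripper_force: 0.0
clock: 30.45
tool_pos: [0.4469, -0.2539, 0.0359]
orientation: [-180.0, 0.0, -178.6]
force: [-1.2, 1.6, 5.4]
opening: 0.0436
gripper_force: 30.0
clock: 31.08
tool_pos: [0.4468, -0.2539, 0.1975]
orientation: [-180.0, 0.1, -178.6]
force: [1.2, -0.0, -1.4]
opening: 0.044
gripper_force: 30.0
(array([-22.0123, 511.8046,   7.4451]), array([-0.0001,  0.0011,  0.2203]))
```

```bash
python3 -m crank '[0,0,0,-2,35,0,0, 0,0,0,-2,55,0,0, 0,0,0,-2,55,0,0, 0,0,0,-3,55,0,0, 0,0,0,-3,55,0,0]'; python3 -m crank '[0,0,0,-3,55,0,0, 0,0,0,-3,55,0,0, 0,0,0,-2,55,0,0, 0,0,0,-2,50,0,0, 0,0,0,0,42,0,0]'; python3 -m crank '[0,0,0.11,0,0,0,0, 0,0,0.11,0,0,0,0, 0,0,0,0,0,0,0]'
python3 - <<'E'
from h import *
np.set_printoptions(precision=3,suppress=True)
print(rel([0.4561,0.2583,0.0305],168.8))
E
```

```text
clock: 31.7
tool_pos: [0.452, 0.003, 0.1956]
orientation: [180.0, 0.0, -178.6]
force: [0.6, -0.3, -0.9]
opening: 0.044
gripper_force: 30.0
clock: 32.33
tool_pos: [0.4556, 0.2604, 0.1953]
orientation: [-180.0, -0.0, -178.5]
force: [1.1, -1.2, -1.4]
opening: 0.0435
gripper_force: 30.0
clock: 32.7
tool_pos: [0.4558, 0.2585, 0.1952]
orientation: [-180.0, -0.0, 168.9]
force: [-0.2, -0.5, -1.6]
opening: 0.0438
gripper_force: 30.0
(array([ -0.423,  -0.024, 164.711]), array([-0.001, -0.   ,  0.001]))
```

After release I'll raise the arm and swing it over to the middle, clear of the tray, for a final look.

```bash
python3 -m crank '[0,0,0,0,0,40,0, 0,0,0,0,0,50,0, 0,0,0,0,0,40,0, 0,0,0,0,0,20,0, 0,0,0,0,0,10,0]'; python3 -m crank '[0,0,0,0,0,5,0, 0,0,0,0,0,0,0, 0,0,0,0,0,0,1, 0,0,0,0,0,0,1, 0,0,0,0,0,0,1]'; python3 -m crank '[0,0,0,0,0,0,1, 0,0,0,0,0,-20,1, 0,0,0,0,0,-50,1, 0,0,0,0,0,-50,1, 0,0,0,0,0,-40,1]'; python3 -m crank '[0,0,0,0,-50,0,1, 0,0,0,0,-60,0,1, 0,0,0,0,-60,0,1, 0,0,0,0,-60,0,1, 0,0,0,0,-60,0,1]'; python3 -m crank '[0,0,0,0,-50,0,1, 0,0,0,0,-40,0,1, 0,0,0,0,0,0,1, 0,0,0,0,0,0,1]'
python3 - <<'E'
from h import *
np.set_printoptions(precision=4,suppress=True)
im=eyes.snapshot('top');s=eyes.snapshot('side');cv2.imwrite('pics/f.png',np.hstack([im[110:340,110:340],s[260:480,60:380][:220].copy() if 0 else cv2.resize(s[240:470,60:380],(320,230))]))
m=eyes.camera_model('top')
c=np.array([.5532,.2390]);u=np.array([.981,-.195]);v=np.array([.195,.981])
b=cv2.resize(im[130:330,120:230],None,fx=4,fy=4,interpolation=cv2.INTER_CUBIC)
for h in holes(np.uint8(np.clip(b.max(2)*1.,0,100)*2.5)):
    p=atz(m,(120+(h[0]+.5)/4-.5,130+(h[1]+.5)/4-.5),.068)[:2]-c;print(p@u,p@v)
E
```

```text
clock: 33.33
tool_pos: [0.4557, 0.2578, 0.0344]
orientation: [-179.9, -0.1, 168.9]
force: [0.1, -0.4, -1.4]
opening: 0.0441
gripper_force: 30.0
clock: 33.95
tool_pos: [0.4562, 0.2587, 0.031]
orientation: [180.0, 0.0, 168.8]
force: [0.8, 0.4, 0.7]
opening: 0.0683
gripper_force: 0.0
clock: 34.58
tool_pos: [0.4562, 0.2586, 0.1928]
orientation: [179.9, 0.1, 168.8]
force: [1.1, 0.3, -0.6]
opening: 0.0873
gripper_force: 0.0
clock: 35.2
tool_pos: [0.3991, -0.0276, 0.1909]
orientation: [180.0, 0.1, 168.9]
force: [1.4, -1.2, 0.2]
opening: 0.0873
gripper_force: 0.0
clock: 35.7
tool_pos: [0.3824, -0.1143, 0.1906]
orientation: [180.0, 0.0, 168.8]
force: [-0.3, 0.7, -0.4]
opening: 0.0879
gripper_force: 0.0
-0.09974690934037433 0.008855843679030927
-0.09955287483731068 -0.010028103525602738
-0.03208206893583908 0.008459399077473138
0.034868283850555244 -0.00956603815484082
0.034801394057336656 0.009508667965754006
0.10042770881597599 -0.010929223285488097
0.10046297285802502 0.008044941174489978
-0.03188066950685412 -0.010654141065968865
```

View pics/f.png

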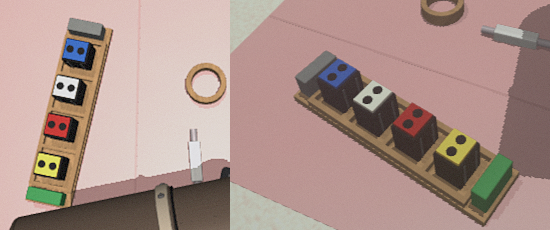

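All four stand upright in their pockets, in order from green: yellow, red, white, blue. They are within about 2 mm of the pocket centres, and the tape and gauge have not moved. I'm handing in.

```bash
python3 -c "
from plant import ctrl
print(ctrl.close_job())"
```

```text
the job is handed in; nothing more can be done
None
```

The four housings stand upright in their tray pockets in the order yellow, red, white, blue from the green block, the tape and gauge were left in place, and the job is handed in at about 36 s on the robot's clock; no verdict came back.

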